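# Pack the tube rack and latch the transport box

### The job

Pack the rack of capped blood tubes for transport: stand it flat on the floor of the open transport box, in the free bay beside the cold brick, and let go of it. Then swing the lid shut and press its latch side down against the rubber seal until the spring latch catches and holds it shut. Keep the rack upright, and leave the empty rack and the other things on the bench where they are.

Things in the scene. Friction and masses are not known exactly. Their poses are not given: they have to be found in the camera images.
- tube_rack: The rack to pack: pale plastic, 170 mm long (its y axis), 60 wide (x), 60 high, with twelve capped tubes (cap tops at 82 mm), six towards each end. In the middle, clear of the tubes (no cap within 24 mm of the middle along y), stands an upright grip plate 10 mm thick (x), 44 mm long (y), from 60 to 100 mm high. Origin: centre of the underside, z up. About 0.25 to 0.45 kg.
- empty_rack: The same rack without tubes (same size and grip plate). Leave it alone.
- box: Grey-white insulated transport box, fixed on the bench, 200 mm (its x) by 250 mm (y; side ledges to 282), rim 105 mm high, open at the top. Origin: centre of the underside, z up. Latch side at -x, hinge side at +x. Inner floor 12 mm up. Free bay: x -86 to 41, y -111 to 111 mm; then a 5 mm partition 72 mm high and, on the hinge side, the cold brick in its slot (top at 96 mm).
- lid (a joint): Lid angle, rad: 0 shut and latched, 1.57 upright, starts open at 1.65 to 1.85, stop at 1.9. A friction hinge holds it at any angle (about 4 N at the free edge moves it). The seal pushes back below about 0.04. Unlatched it springs back to about 0.03 or more; latched it rests at about 0.005. It gives to -0.02 (hard stop). About 11 to 15 N down on the thumb pad closes the latch.
- lid_hinge (a point): Point on the hinge axis, mid hinge side, at (100, 0, 109) mm in the box's frame. Its axes turn with the lid and equal the box's when shut: y along the hinge, lid towards -x. In them the lid is a shallow tray, x -200 to 0, y -125 to 125 mm, open underside at z = 0, outer top face at z = 30 mm; a steel striker bar stands out from the free edge at x = -212, z = 6 mm, its lugs to x = -216.
- lid_press (a point): Centre of the ribbed thumb pad on the lid's outer face, at (-172, 0, 30) mm in the axes of lid_hinge, 28 mm from the lid's free edge, in line with the latch. Same axes as lid_hinge.
- latch (a joint): Spring latch on the box's latch side, rad: 0 at rest; pushed outward to about 0.16 while the lid's striker bar slides down its ramp, it springs back to about 0 when its hook has caught over the bar. It works by itself: only the lid needs pushing.
- latch_hook (a point): Underside of the latch's hook, a dark steel clip 40 mm wide in the middle of the latch side, at about (-116, 0, 120) mm in the box's frame; the clip's top is 142 mm above the bench and it reaches to x = -133 mm.
- water_bottle: Bystander: clear bottle, 64 mm wide, 210 mm tall. Origin at the centre of its underside.
- wipes_tub: Bystander: white tub, 106 mm wide, 172 mm tall. Origin at the centre of its underside.
- slide_box: Bystander: flat grey and white box for slides, 87 by 102 mm, 42 mm tall. Origin at the centre of its underside.
- reagent_bottle: Bystander: amber bottle, 60 mm wide, 120 mm tall. Origin at the centre of its underside.
- specimen_jar: Bystander: clear jar with a white cap, 66 mm wide, 75 mm tall. Origin at the centre of its underside.
- marker: Bystander: marker pen lying on the bench, 140 mm long (its x axis), 16 mm thick. Origin under its middle.

How it is judged:
On the way, in this order (a step that is already met when the one before it is completed fails the run):
1. the tube rack stands flat on the box floor in the free bay, released and at rest (x of tube_rack in the frame of box between -0.066 and 0.02 m and y of tube_rack in the frame of box between -0.04 and 0.04 m and height (world z) of tube_rack below 0.017 m and angle between tube_rack's own z axis and vertical below 0.08 rad and contact force between the fingers and tube_rack below 0.2 N and linear speed of tube_rack below 0.03 m/s), for 0.2 s.
2. the lid is pressed shut and the latch has caught (value of joint lid below 0.02 rad and value of joint latch below 0.06 rad), for 0.2 s.
At the end, for the whole second after the job is handed in: The tube rack stands flat (within 5 mm of the box floor, tilted under 0.08 rad) and at rest in the free bay of the box, and the lid is held shut by the latch: lid below 0.02 rad with the latch back below 0.06 rad (all of step 2 and x of tube_rack in the frame of box between -0.066 and 0.02 m and y of tube_rack in the frame of box between -0.04 and 0.04 m and height (world z) of tube_rack below 0.017 m and angle between tube_rack's own z axis and vertical below 0.08 rad and linear speed of tube_rack below 0.03 m/s); the robot touches nothing.
It fails at once if the tube rack is tipped by more than 0.6 rad (angle between tube_rack's own z axis and vertical above 0.6 rad).
It fails at once if the empty rack or another bystander is shifted by more than 30 mm (distance of any of empty_rack, water_bottle, wipes_tub, slide_box, reagent_bottle, specimen_jar, marker from where it was at the start of the episode above 0.03 m).
It also fails if it takes over 67 s, if anything falls off the work surface, if the arm or the gripper's body presses on something with over 40 N, if the wrist force passes 120 N, or if a joint passes its speed limit or range.

### The arm

A 7-joint arm with a two-finger parallel gripper is mounted at the origin on the work surface. World frame = base frame: x ahead of the robot, y to its left, z up, the work surface at z = 0. Lengths are in m, angles in rad, forces in N, time in s.
With the tool pointing down it reaches from about 0.4 to 0.85 m from the base axis. Payload 10.4 kg.
Tool frame: the origin (TCP) lies at the very end of the fingers, on their centre line; the grasp point (between the pads) lies 19 mm behind it; x points along the fingers, z is the direction in which the jaws open and shut, and the axes are right-handed (so a half turn about x gives the same grasp; the last joint's range is limited). The gripper opens to 85 mm and grips with 20 to 120 N. Pads are 22 mm wide; open, the fingers measure 114 mm over their backs; the gripper's body (76 mm by 85 mm) begins 54 mm behind the grasp point. The pads swing forward as they close: fully open they stand 13 mm farther back than shut.
Start: joints at [1.266, 0.332, -0.065, 1.46, 0.022, 1.35, -0.088], TCP at [0.174, -0.6, 0.231] pointing down, gripper open.
Joint ranges: [-2.6, 2.6], [-0.5, 2.12], [-1.47, 1.34], [0.16, 2.42], [-1.27, 4.41], [0.06, 2.06], [-2.6, 2.6]. Speed limits (rad/s): [2.22, 2.22, 2.79, 2.79, 3.14, 3.14, 3.14].

### API

Orientations are given as a unit quaternion [x, y, z, w].
In Python, from workcell import telemetry, viewer, manip, spot_in, mark_of gives the robot as it stands. The module is installed in compiled form; this text tells all that it offers.
- The arm moves only by the shell command python3 -m crank 'ROWS' [FORCE]. ROWS is JSON, a list of rows, each a list of 3 entries, a list of its own where there are three numbers: the closure, from 0 (fully open) to 1 (shut), then the shift along the world's x, y, z in cm, then the turn, a rotation vector about the world's x, y, z in rad. A call has 1 to 12 rows; each row shifts and turns the commanded pose from where the row before left it; what a row does not reach is not made up. A row lasts 1/12 s, in which the tool goes at most 41.7 mm and 7.16 degrees, less where a joint would pass 70% of its speed; a pose out of reach is approached as far as the arm can. A call with a gripper value outside its range is refused whole. The fingers move at their own pace and stop on an object; FORCE is the grip in N (left out, the last holds). Time passes only in rows, so rows that do not move let the fingers close. It gives the time, the measured TCP pose, the force and the opening at its end, in the units of the state.
- telemetry.get_obs(): the state, without advancing time (a new reading comes with each control period).
- viewer.camera(name): name is "scene" or "top" or "wrist"; returns a dict with "frame" (480x640x3 uint8, red, green, blue), "intrinsics" (3x3 intrinsics, pixels), "cam_to_world" (4x4, takes a point from camera to world coordinates). Camera axes: x right, y up, looking along -z (the intrinsics and any distortion apply to the point x, -y, -z); pixel columns grow to the right and rows downward; lengths in m; the calibration is good to about 2 mm. The wrist camera is an equidistant fisheye: a pixel r from the principal point sees the ray r / f radians off the axis. A picture is of the moment at which its call begins. There is no depth.
- manip.hand_in(): hands the job in, once; it reports no verdict.
Trained networks look in a picture, given as the dict that the camera call returned (one of the last four; its "shot" number tells which), for a name from the list of things; names that differ only in an ending like _2 or _b are one class to them, and where a whole thing is asked for, a point or a joint stands for the part that bears it (a point fixed in the world has none). Each returns a list of dicts, best first, with "conf" (0 to 1); they miss things now and then, are a little off and sometimes report something else, mostly with a low value. They report only what shows in the picture. A call takes as long as a camera call.
- spot_in(thing, picture): "location" ([x, y, z] in m, in the coordinates of the camera as it stood for that picture, good to about 4 mm: the middle of the surface that is visible of it).
- mark_of(thing, picture): "location" ([x, y, z] in m, in the coordinates of the camera as it stood for that picture, good to about 4 mm: a listed point, or the origin of a listed thing).
The state is a dict: "clock": time; "joint_pos": joint angles; "joint_velocities": joint speeds; "tau": joint torques, N m; "position": TCP position; "ee_rot": TCP orientation; "ft_force": force on the tool from outside, world axes, zero at the start; "torque": the same for the moment, N m; "grip_width": opening from 0.0 (shut) to 1.0 (fully open).
Only numpy, scipy, OpenCV 4.12 (cv2) and the standard library are available. Lean on these libraries where they do the work, as an engineer would, in place of code of your own. Each camera call takes 0.05 s, during which the arm holds its last target. There are 200 camera calls.

## Working session

There is one attempt and no reset: what is moved stays moved. The work goes in short steps, Python scripts to look and compute and a shell command to move; the robot and the scene stay as the last step left them, time stands still between calls to the robot, and variables do not carry over. Pictures are saved under pics/ and viewed, about 8 in all and at most 12, crops included, and the job is handed in when it is done.

```bash
mkdir -p pics; cat > h.py <<'E'
import numpy as np, cv2
from workcell import telemetry, viewer, manip, spot_in, mark_of
from scipy.spatial.transform import Rotation as R
def w(p,c): 
    M=np.array(c["cam_to_world"]); return M[:3,:3]@np.array(p)+M[:3,3]
def save(c,n): cv2.imwrite(f"pics/{n}.png",c["frame"][:,:,::-1])
def proj(P,c):
    M=np.array(c["cam_to_world"]);K=np.array(c["intrinsics"])
    q=M[:3,:3].T@(np.array(P)-M[:3,3]); q=np.array([q[0],-q[1],-q[2]])
    u=K@q; return u[:2]/u[2]
def onplane(px,z,c):
    M=np.array(c["cam_to_world"]);K=np.array(c["intrinsics"])
    d=np.linalg.inv(K)@[px[0],px[1],1]; d=M[:3,:3]@[d[0],-d[1],-d[2]]
    return M[:3,3]+d*(z-M[2,3])/d[2]
E
python3 - <<'E'
from h import *
np.set_printoptions(precision=3,suppress=True)
o=telemetry.get_obs(); print(o["clock"],o["position"],o["ee_rot"],o["grip_width"])
for n in ["scene","top"]:
    c=viewer.camera(n); save(c,n+"1"); print(n,np.array(c["cam_to_world"])[:3,3])
    for t in ["tube_rack","empty_rack","box","lid_hinge","lid_press","latch_hook","water_bottle","wipes_tub","slide_box","reagent_bottle","specimen_jar","marker"]:
        print(t,[(round(d["conf"],2),w(d["location"],c)) for d in mark_of(t,c)[:2]])
E
```

```text
0.0 [ 0.174 -0.6    0.23 ] [ 0.425  0.566 -0.425  0.565] 0.9985465058349384
scene [1.082 0.227 0.758]
tube_rack [(0.62, array([ 0.414,  0.271, -0.001]))]
empty_rack [(0.98, array([ 0.597,  0.19 , -0.002]))]
box [(0.83, array([ 0.556, -0.115,  0.001]))]
lid_hinge [(0.57, array([ 0.548, -0.212,  0.105]))]
lid_press [(0.7, array([ 0.547, -0.28 ,  0.275]))]
latch_hook [(0.78, array([ 0.567, -0.   ,  0.121]))]
water_bottle [(0.96, array([0.79 , 0.076, 0.002]))]
wipes_tub [(0.69, array([ 0.583, -0.41 , -0.   ]))]
slide_box [(0.63, array([0.745, 0.291, 0.002]))]
reagent_bottle [(0.89, array([ 0.776, -0.069,  0.001])), (0.24, array([ 0.753, -0.241, -0.002]))]
specimen_jar [(0.4, array([ 0.295, -0.337, -0.001]))]
marker [(0.85, array([ 0.753, -0.24 , -0.004])), (0.19, array([ 0.296, -0.332,  0.001]))]
top [ 0.32  -0.04   1.359]
tube_rack [(0.86, array([0.423, 0.271, 0.006]))]
empty_rack [(0.81, array([0.601, 0.199, 0.   ]))]
box [(0.81, array([ 0.554, -0.115, -0.004])), (0.57, array([ 0.546, -0.272,  0.272]))]
lid_hinge [(0.98, array([ 0.548, -0.218,  0.112]))]
lid_press [(0.56, array([ 0.546, -0.273,  0.273]))]
latch_hook [(0.54, array([0.569, 0.   , 0.123])), (0.46, array([ 0.556, -0.118, -0.001]))]
water_bottle [(0.97, array([ 0.791,  0.076, -0.004]))]
wipes_tub [(0.88, array([ 0.587, -0.407,  0.001]))]
slide_box [(0.58, array([0.75 , 0.295, 0.004]))]
reagent_bottle [(0.76, array([ 0.773, -0.063,  0.001]))]
specimen_jar [(0.95, array([ 0.297, -0.327, -0.001]))]
marker [(0.72, array([ 0.75 , -0.242,  0.004]))]
```

View pics/top1.png

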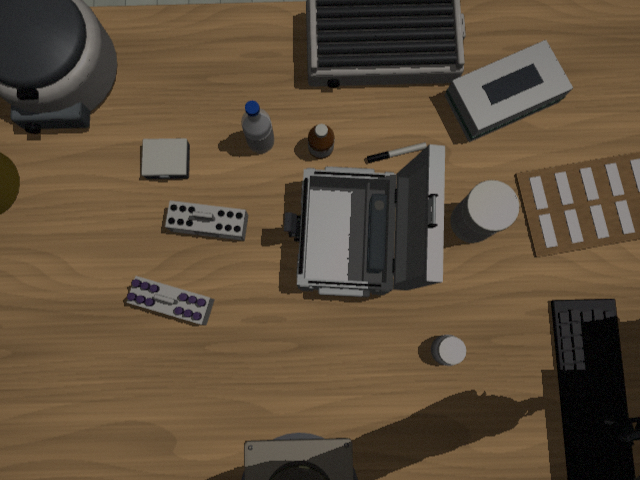

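View pics/scene1.png

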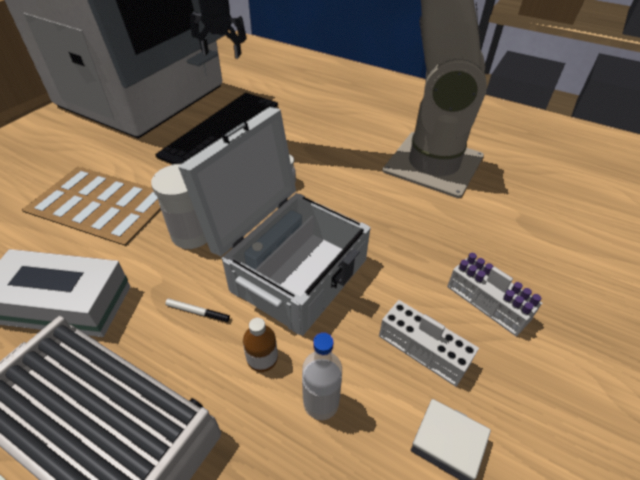

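```bash
python3 - <<'E'
from h import *
np.set_printoptions(precision=3,suppress=True)
o=telemetry.get_obs(); print(R.from_quat(o["ee_rot"]).as_matrix())
for n,sl in [("top",(slice(270,330),slice(115,225))),("scene",(slice(240,320),slice(440,550)))]:
    c=viewer.camera(n); f=c["frame"].astype(int); m=((f[:,:,2]-f[:,:,1]>20)&(f[:,:,0]-f[:,:,1]>3))
    k=np.zeros_like(m); k[sl]=m[sl]; ys,xs=np.nonzero(k); print(len(xs))
    P=np.array([onplane((x,y),0.08,c) for x,y in zip(xs,ys)])[:,:2].astype(np.float32)
    r=cv2.minAreaRect(P); e=np.linalg.eigh(np.cov(P.T))[1][:,1]; print(n,r,P.mean(0),e,np.degrees(np.arctan2(e[1],e[0])))
E
```

```text
[[ 0.     0.961  0.278]
 [-0.     0.278 -0.961]
 [-1.    -0.     0.   ]]
452
top ((0.41984784603118896, 0.2732757329940796), (0.16132135689258575, 0.043526068329811096), 72.53803253173828) [0.419 0.273] [0.296 0.955] 72.77338084249133
705
scene ((0.42309892177581787, 0.2705492377281189), (0.15879128873348236, 0.05522927641868591), 72.22843933105469) [0.425 0.276] [0.303 0.953] 72.35121111773293
```

```bash
python3 -m crank '[[0.3,[0,2,4],[0,0,0]],[0.3,[1,2,3.4],[0,0,0]],[0.3,[1,2,3.4],[0,0,0]],[0.3,[1,2,3.4],[0,0,0]],[0.3,[1.5,3,2.2],[0,0,0]],[0.3,[1.5,3,2.2],[0,0,0]],[0.3,[2,3.5,1],[0,0,0]],[0.3,[2,3.5,0],[0,0,0]],[0.3,[2,3.5,0],[0,0,0]],[0.3,[2,3.5,0],[0,0,0]],[0.3,[2,3.5,0],[0,0,0]],[0.3,[2,3.5,0],[0,0,0]]]' 40
```

```text
clock: 2.4
position: [0.3543, -0.2498, 0.4249]
ee_rot: [0.425, 0.565, -0.425, 0.566]
ft_force: [0.2, -0.2, 0.6]
grip_width: 0.696
```

```bash
python3 -m crank '[[0.3,[1,4,0],[0,0,0.09]],[0.3,[1,4,0],[0,0,0.09]],[0.3,[1,4,0],[0,0,0.09]],[0.3,[1,4,0],[0,0,0.09]],[0.3,[1,4,0],[0,0,0.09]],[0.3,[1,4,0],[0,0,0.09]],[0.3,[0.7,4,0],[0,0,0.09]],[0.3,[0,4,-1],[0,0,0.09]],[0.3,[0,4,-1],[0,0,0.09]],[0.3,[0,4,-1],[0,0,0.09]],[0.3,[0,4,-1],[0,0,0.084]],[0.3,[0,4,-1],[0,0,0]]]' && python3 -m crank '[[0.3,[0,2,-3],[0,0,0]],[0.3,[0,2.2,-3],[0,0,0]],[0.3,[0,0,-4],[0,0,0]],[0.3,[0,0,-2.5],[0,0,0]],[0.3,[0,0,0],[0,0,0]]]'; python3 - <<'E'
from h import *
np.set_printoptions(precision=3,suppress=True)
o=telemetry.get_obs(); print(o["position"],R.from_quat(o["ee_rot"]).as_matrix())
c=viewer.camera("wrist"); save(c,"w1")
for t in ["tube_rack"]: print(t,[(d["conf"],w(d["location"],c)) for d in mark_of(t,c)[:2]])
print([(d["conf"],w(d["location"],c)) for d in spot_in("tube_rack",c)[:2]])
E
```

```text
clock: 3.4
position: [0.4203, 0.2302, 0.3747]
ee_rot: [0.106, 0.698, -0.106, 0.7]
ft_force: [1.5, -0.2, -0.3]
grip_width: 0.701
clock: 3.82
position: [0.4187, 0.2689, 0.245]
ee_rot: [0.106, 0.701, -0.108, 0.697]
ft_force: [-0.5, -1.1, -0.4]
grip_width: 0.698
[0.419 0.269 0.245] [[-0.006  0.299  0.954]
 [-0.003  0.954 -0.299]
 [-1.    -0.005 -0.005]]
tube_rack [(0.87, array([ 0.418,  0.274, -0.002])), (0.71, array([0.794, 0.072, 0.001]))]
[(0.93, array([0.422, 0.281, 0.061])), (0.6, array([0.583, 0.207, 0.056]))]
```

View pics/w1.png

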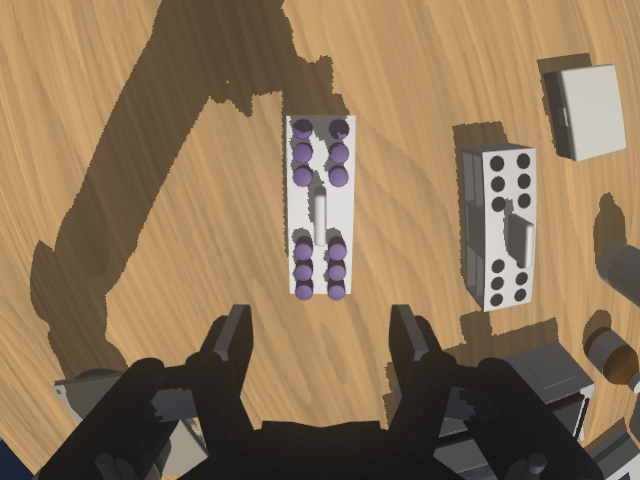

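```bash
cat >> h.py <<'E'
def fish(px,z,c):
    M=np.array(c["cam_to_world"]);K=np.array(c["intrinsics"])
    a=(px[0]-K[0,2])/K[0,0]; b=(px[1]-K[1,2])/K[1,1]; t=np.hypot(a,b); s=np.sinc(t/np.pi)
    d=M[:3,:3]@[a*s,-b*s,-np.cos(t)]; return M[:3,3]+d*(z-M[2,3])/d[2]
E
python3 - <<'E'
from h import *
np.set_printoptions(precision=3,suppress=True)
c=viewer.camera("wrist"); print(c["intrinsics"])
f=c["frame"].astype(int); m=((f[:,:,2]-f[:,:,1]>20)&(f[:,:,0]-f[:,:,1]>3)); m[:100]=0;m[310:]=0;m[:,:270]=0;m[:,370:]=0
ys,xs=np.nonzero(m);P=np.array([fish(p,0.078,c) for p in zip(xs,ys)])[:,:2].astype(np.float32)
print(cv2.minAreaRect(P),P.mean(0)); e=np.linalg.eigh(np.cov(P.T))[1][:,1];print(np.degrees(np.arctan(e[1]/e[0])))
for p in [(320,193),(321,245)]: print(fish(p,0.1,c))
for p in [(288,116),(355,116),(290,293),(351,293)]: print(fish(p,0.06,c))
E
```

```text
[[371.648   0.    320.551]
 [  0.    371.648 242.918]
 [  0.      0.      1.   ]]
((0.41750162839889526, 0.2696663737297058), (0.1595979481935501, 0.046095333993434906), 72.48882293701172) [0.417 0.272]
73.56806592011822
[0.429 0.294 0.1  ]
[0.416 0.252 0.1  ]
[0.42  0.363 0.06 ]
[0.477 0.345 0.06 ]
[0.367 0.199 0.06 ]
[0.425 0.181 0.06 ]
```

```bash
python3 -m crank '[[0.3,[0.3,0.3,-4],[0,0,0]],[0.3,[0,0,-4],[0,0,0]],[0.3,[0,0,-4],[0,0,0]],[0.3,[0,0,-3],[0,0,0]],[0.3,[0,0,-2.5],[0,0,0]],[0.3,[0,0,0],[0,0,0]],[1,[0,0,0],[0,0,0]],[1,[0,0,0],[0,0,0]],[1,[0,0,0],[0,0,0]],[1,[0,0,0],[0,0,0]],[1,[0,0,0],[0,0,0]],[1,[0,0,0],[0,0,0]]]' 50; python3 -m crank '[[1,[0,0,0],[0,0,0]],[1,[0,0,0],[0,0,0]],[1,[0,0,0],[0,0,0]],[1,[0,0,2],[0,0,0]],[1,[0,0,2],[0,0,0]],[1,[0,0,0],[0,0,0]]]' 60; python3 - <<'E'
from h import *
c=viewer.camera("wrist"); save(c,"w2")
E
```

```text
clock: 5.02
position: [0.4242, 0.2733, 0.0753]
ee_rot: [0.108, 0.698, -0.107, 0.699]
ft_force: [-2.1, -0.5, 4.4]
grip_width: 0.102
clock: 5.52
position: [0.425, 0.2744, 0.1175]
ee_rot: [0.108, 0.698, -0.107, 0.7]
ft_force: [0.9, -0.3, -2.9]
grip_width: 0.105
```

View pics/w2.png

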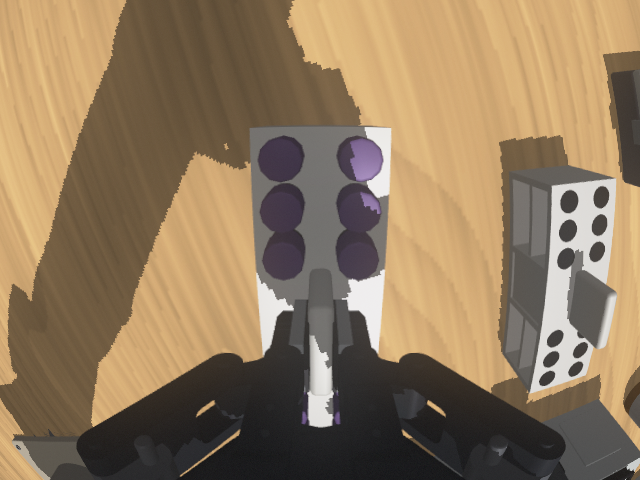

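```bash
python3 -m crank '[[1,[0,0,3],[0,0,0]],[1,[0,0,4],[0,0,0]],[1,[0,0,4],[0,0,0]],[1,[0,0,4],[0,0,0]],[1,[0,0,3],[0,0,0]],[1,[1,-2,0],[0,0,-0.06]],[1,[1,-3,0],[0,0,-0.1]],[1,[1,-3,0],[0,0,-0.1]],[1,[1,-3,0],[0,0,-0.1]],[1,[1,-3,0],[0,0,-0.1]],[1,[1,-3,0],[0,0,-0.1]],[1,[1,-3,0],[0,0,-0.1]]]' 80; python3 -m crank '[[1,[1,-3,0],[0,0,-0.1]],[1,[1,-3,0],[0,0,-0.1]],[1,[1,-3,0],[0,0,-0.1]],[1,[1,-3,0],[0,0,-0.1]],[1,[1,-2.7,0],[0,0,-0.1]],[1,[1.4,-1,0],[0,0,-0.1]],[1,[0,0,0],[0,0,-0.1]],[1,[0,0,0],[0,0,0]],[1,[0,0,0],[0,0,0]]]';  python3 - <<'E'
from h import *
np.set_printoptions(precision=3,suppress=True)
o=telemetry.get_obs(); print(o["position"],R.from_quat(o["ee_rot"]).as_matrix())
c=viewer.camera("wrist"); save(c,"w3")
for t in ["lid_hinge","latch_hook","box","tube_rack"]: print(t,[(d["conf"],w(d["location"],c)) for d in mark_of(t,c)[:2]])
E
```

```text
clock: 6.57
position: [0.4938, 0.0712, 0.2934]
ee_rot: [0.329, 0.626, -0.33, 0.625]
ft_force: [1.2, 0.2, -2.5]
grip_width: 0.099
clock: 7.32
position: [0.5574, -0.0834, 0.2933]
ee_rot: [-0.522, -0.477, 0.523, -0.476]
ft_force: [-0.4, 0.7, -3.3]
grip_width: 0.104
[ 0.557 -0.083  0.293] [[-0.002  0.996 -0.091]
 [ 0.    -0.091 -0.996]
 [-1.    -0.002 -0.   ]]
lid_hinge [(0.57, array([ 0.546, -0.215,  0.107]))]
latch_hook []
box [(0.27, array([ 0.547, -0.216,  0.108]))]
tube_rack [(0.63, array([ 0.554, -0.081,  0.219]))]
```

View pics/w3.png

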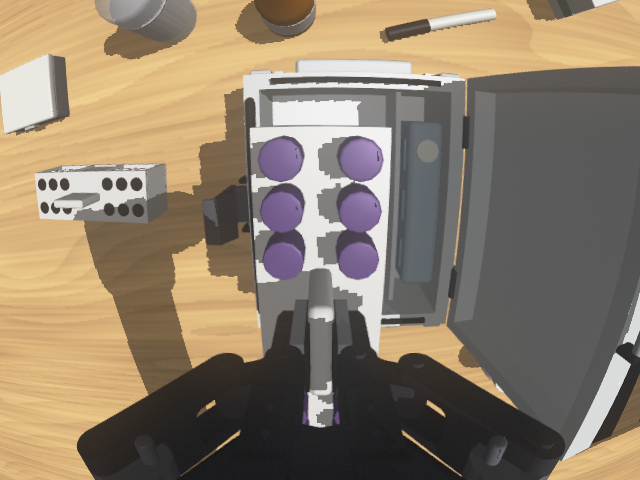

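```bash
python3 -m crank '[[1,[0.1,-1,0],[0,0,0]],[1,[0,0,-2],[0,0,0]],[1,[0,0,-3],[0,0,0]],[1,[0,0,-3],[0,0,0]],[1,[0,0,-3],[0,0,0]],[1,[0,0,-3],[0,0,0]],[1,[0,0,-2.5],[0,0,0]],[1,[0,0,-1.5],[0,0,0]],[1,[0,0,-1],[0,0,0]],[1,[0,0,-0.5],[0,0,0]],[1,[0,0,0],[0,0,0]]]'
```

```text
clock: 8.48
position: [0.5586, -0.0941, 0.0991]
ee_rot: [-0.523, -0.476, 0.523, -0.476]
ft_force: [-0.5, -0.1, -3.3]
grip_width: 0.098
```

```bash
python3 -m crank '[[1,[0,0,-0.5],[0,0,0]],[1,[0,0,-0.4],[0,0,0]],[1,[0,0,-0.3],[0,0,0]],[1,[0,0,0],[0,0,0]],[1,[0,0,0],[0,0,0]]]'
```

```text
clock: 8.9
position: [0.5589, -0.0937, 0.0878]
ee_rot: [0.523, 0.476, -0.523, 0.476]
ft_force: [-0.2, -0.2, -2.7]
grip_width: 0.097
```

```bash
python3 -m crank '[[1,[0,0,-0.1],[0,0,0]],[1,[0,0,-0.1],[0,0,0]],[1,[0,0,0],[0,0,0]]]'
```

```text
clock: 9.15
position: [0.559, -0.0934, 0.0874]
ee_rot: [-0.523, -0.476, 0.523, -0.476]
ft_force: [-8.0, 2.5, 14.6]
grip_width: 0.097
```

```bash
python3 -m crank '[[0.4,[0,0,0],[0,0,0]],[0.4,[0,0,0],[0,0,0]],[0.4,[0,0,0],[0,0,0]],[0.4,[0,0,0],[0,0,0]],[0.4,[0,0,0],[0,0,0]],[0.4,[0,0,2],[0,0,0]],[0.4,[0,0,4],[0,0,0]],[0.4,[0,0,4],[0,0,0]],[0.4,[0,0,4],[0,0,0]],[0.4,[0,0,4],[0,0,0]],[0.4,[0,0,4],[0,0,0]],[0.4,[0,0,0],[0,0,0]]]'; python3 - <<'E'
from h import *
np.set_printoptions(precision=4,suppress=True)
o=telemetry.get_obs(); print(o["position"],o["joint_pos"])
c=viewer.camera("wrist"); save(c,"w4")
B=np.array([0.557,-0.1155]);th=np.radians(-95.3);x=np.array([np.cos(th),np.sin(th)]);y=np.array([-x[1],x[0]])
for n in ["wrist","scene","top"]:
  c=viewer.camera(n)
  for t in ["tube_rack","lid_hinge","lid_press","latch_hook","box"]:
    for d in mark_of(t,c)[:1]:
        p=w(d["location"],c); print(n,t,d["conf"],p,"box",(p[:2]-B)@x,(p[:2]-B)@y)
E
```

```text
clock: 10.15
position: [0.5613, -0.0935, 0.3139]
ee_rot: [0.525, 0.473, -0.521, 0.479]
ft_force: [1.9, 0.7, 0.4]
grip_width: 0.596
[ 0.5613 -0.0935  0.3139] [ 0.6605  0.2335 -0.6878  1.4595  0.1504  1.4903 -1.6895]
wrist tube_rack 0.79 [ 0.5556 -0.0933  0.0109] box -0.022022934235398958 -0.003453600891055255
wrist lid_hinge 0.85 [ 0.5449 -0.2167  0.1071] box 0.10188834627922955 -0.002701472445746584
wrist lid_press 0.56 [ 0.5474 -0.274   0.2746] box 0.15866968153173755 0.0051059107119449925
wrist latch_hook 0.73 [ 0.5639 -0.0033  0.119 ] box -0.11233712691071292 -0.003510543860384941
wrist box 0.58 [ 0.5538 -0.1168  0.0075] box 0.00158444134321733 -0.003054064118529043
scene tube_rack 0.72 [ 0.5536 -0.0957  0.011 ] box -0.019387243866784268 -0.005186239149922484
scene lid_hinge 0.75 [ 0.5487 -0.2124  0.1092] box 0.09726276261512692 0.0006860264819208534
scene lid_press 0.74 [ 0.5457 -0.2774  0.2734] box 0.16223227016718567 0.0037467673480697126
scene latch_hook 0.67 [ 0.2949 -0.3312  0.0008] box 0.23902400930790377 -0.24101649136589504
scene box 0.49 [ 0.5845 -0.409   0.0008] box 0.28966626757440617 0.05452039322860263
top tube_rack 0.25 [ 0.5988  0.1966 -0.0006] box -0.31463413912302757 0.012768510565245954
top lid_hinge 0.92 [ 0.5464 -0.2139  0.114 ] box 0.09893875760218422 -0.0014607160787641024
top lid_press 0.61 [ 0.5474 -0.2753  0.2705] box 0.1600009020082063 0.005196436528515235
top latch_hook 0.68 [0.5714 0.0008 0.1222] box -0.11712053358749304 0.0036035565988631374
top box 0.3 [ 0.7524  0.2937 -0.0007] box -0.42544993443592505 0.15675862505272592
```

View pics/w4.png

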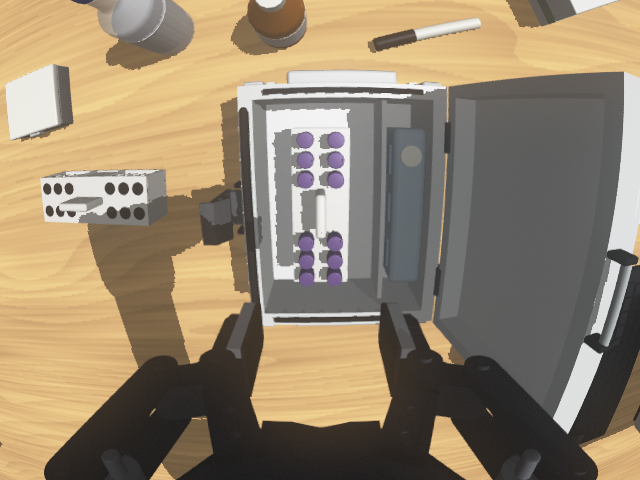

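```bash
python3 -m crank '[[1,[0,0,4],[0,0,0.1]],[1,[0,0,4],[0,0,0.12]],[1,[0,0,4],[0,0,0.12]],[1,[0,0,0],[0,0,0.12]],[1,[0,0,0],[0,0,0.12]],[1,[-0.4,-3,0],[0,0,0.12]],[1,[-0.4,-3,0],[0,0,0.12]],[1,[-0.4,-3,0],[0,0,0.12]],[1,[-0.4,-3,0],[0,0,0.12]],[1,[-0.4,-3,0],[0,0,0.12]],[1,[-0.4,-3,0],[0,0,0.12]],[1,[0,-3,0],[0,0,0.12]]]' 60;  python3 -m crank '[[1,[0,-1.7,0],[0,0,0.12]],[1,[0,0,0],[0,0,0.03]],[1,[0,0,0],[0,0,0]]]';  python3 - <<'E'
from h import *
np.set_printoptions(precision=3,suppress=True)
o=telemetry.get_obs(); print(o["joint_pos"],R.from_quat(o["ee_rot"]).as_matrix())
c=viewer.camera("wrist"); save(c,"w5")
E
```

```text
clock: 12.1
position: [0.5341, -0.3055, 0.4261]
ee_rot: [0.084, 0.702, -0.085, 0.702]
ft_force: [0.2, 0.9, -0.4]
grip_width: 0.002
clock: 12.35
position: [0.5345, -0.3222, 0.4249]
ee_rot: [0.034, 0.706, -0.033, 0.706]
ft_force: [1.2, 0.3, -0.1]
grip_width: -0.001
[ 0.971  0.408 -0.778  1.048  0.288  1.787  0.203] [[-0.     0.095  0.995]
 [ 0.001  0.995 -0.095]
 [-1.     0.001 -0.001]]
```

View pics/w5.png

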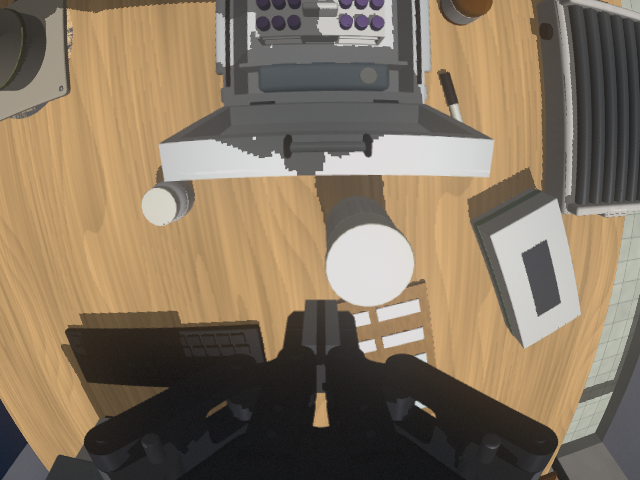

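```bash
python3 - <<'E'
from h import *
np.set_printoptions(precision=3,suppress=True)
c=viewer.camera("wrist"); M=np.array(c["cam_to_world"]);print(M[:3]); 
for z in (.295,.30,.305): print([fish(p,z,c)[:2] for p in [(163,179),(325,177),(492,176)]])
E
```

```text
[[ 0.995  0.091  0.032  0.543]
 [-0.096  0.942  0.323 -0.238]
 [-0.001 -0.324  0.946  0.568]]
[array([ 0.415, -0.266]), array([ 0.542, -0.28 ]), array([ 0.675, -0.288])]
[array([ 0.418, -0.266]), array([ 0.542, -0.279]), array([ 0.672, -0.287])]
[array([ 0.42 , -0.265]), array([ 0.542, -0.279]), array([ 0.67 , -0.286])]
```

```bash
python3 -m crank '[[1,[0,0,-4],[0,0,0]],[1,[0,0,-4],[0,0,0]],[1,[0,0,-4],[0,0,0]],[1,[0,0,-3.5],[0,0,0]],[1,[0,0,0],[0,0,0]],[1,[0.2,2.2,0],[0,0,0]],[1,[0.2,2.2,0],[0,0,0]],[1,[0.2,2.2,0],[0,0,0]],[1,[0,0,0],[0,0,0]]]'; python3 -m crank '[[1,[0.15,1.5,0.2],[0,0,0]],[1,[0.15,1.5,0.2],[0,0,0]],[1,[0.15,1.5,0.2],[0,0,0]],[1,[0,0,0],[0,0,0]]]';  python3 - <<'E'
from h import *
np.set_printoptions(precision=3,suppress=True)
c=viewer.camera("scene"); save(c,"s2")
for d in mark_of("lid_press",c)[:1]: print(d["conf"],w(d["location"],c))
E
```

```text
clock: 13.2
position: [0.5427, -0.2496, 0.2741]
ee_rot: [0.031, 0.705, -0.032, 0.708]
ft_force: [-0.8, 1.5, 0.4]
grip_width: 0.006
clock: 13.53
position: [0.5463, -0.2061, 0.2782]
ee_rot: [0.032, 0.706, -0.032, 0.707]
ft_force: [0.8, 0.7, 1.0]
grip_width: 0.003
0.9 [ 0.553 -0.199  0.279]
```

View pics/s2.png

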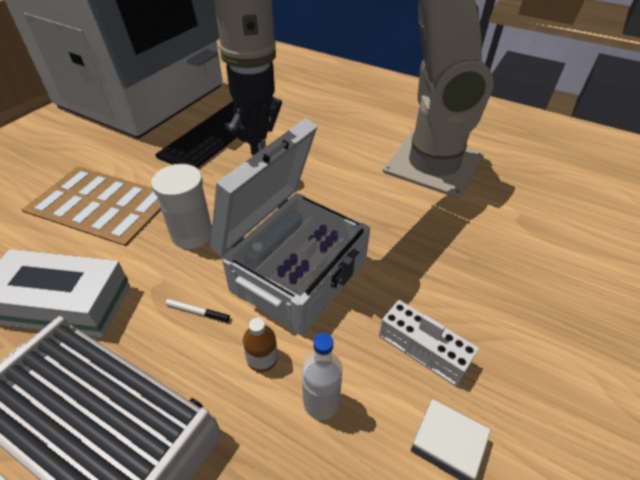

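```bash
python3 -m crank '[[1,[0.2,2.3,-0.4],[0,0,0]],[1,[0.2,2.3,-0.9],[0,0,0]],[1,[0.2,2.1,-1.2],[0,0,0]],[1,[0.2,2.1,-1.5],[0,0,0]],[1,[0.15,1.7,-1.7],[0,0,0]],[1,[0.15,1.5,-2],[0,0,0]],[1,[0.1,0.9,-1.6],[0,0,0]],[1,[0.05,0.6,-1.4],[0,0,0]],[1,[0,0,0],[0,0,0]]]'; python3 - <<'E'
from h import *
np.set_printoptions(precision=3,suppress=True)
for n in ["scene","top"]:
  c=viewer.camera(n); save(c,n+"3")
  for t in ["lid_press","latch_hook","lid_hinge"]:
    for d in mark_of(t,c)[:1]: print(n,t,d["conf"],w(d["location"],c))
E
```

```text
clock: 14.38
position: [0.5566, -0.0738, 0.1671]
ee_rot: [0.034, 0.708, -0.033, 0.705]
ft_force: [-0.3, -0.3, -0.5]
grip_width: -0.0
scene lid_press 0.9 [ 0.563 -0.059  0.166]
scene latch_hook 0.86 [0.565 0.    0.118]
scene lid_hinge 0.64 [ 0.549 -0.21   0.109]
top lid_press 0.6 [ 0.563 -0.05   0.164]
top latch_hook 0.73 [ 0.569 -0.001  0.12 ]
top lid_hinge 0.68 [ 0.548 -0.215  0.112]
```

View pics/scene3.png

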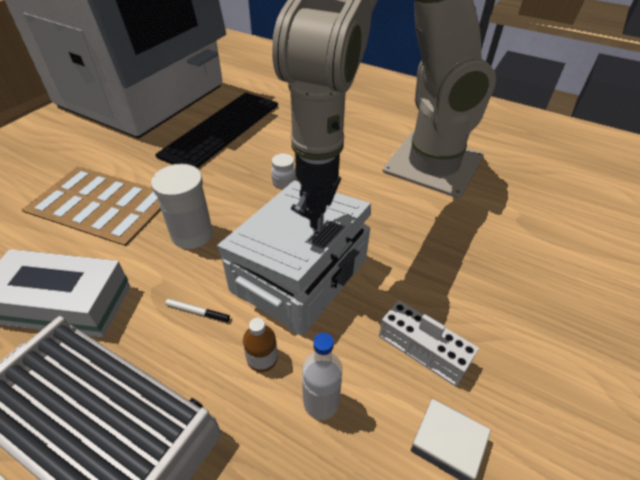

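```bash
python3 -m crank '[[1,[0,0,2],[0,0,0]],[1,[0.6,2.8,0],[0,0,0]],[1,[0,0.2,0],[0,0,0]],[1,[0,0,-2],[0,0,0]],[1,[0,0,-1.2],[0,0,0]],[1,[0,0,-0.8],[0,0,0]],[1,[0,0,-0.4],[0,0,0]],[1,[0,0,0],[0,0,0]]]'
```

```text
clock: 15.45
position: [0.5637, -0.0435, 0.1452]
ee_rot: [0.034, 0.706, -0.033, 0.706]
ft_force: [0.8, 0.3, 0.3]
grip_width: -0.001
```

```bash
python3 -m crank '[[1,[0,0,-0.3],[0,0,0]],[1,[0,0,-0.2],[0,0,0]],[1,[0,0,0],[0,0,0]]]';python3 -m crank '[[1,[0,0,-0.15],[0,0,0]],[1,[0,0,-0.1],[0,0,0]],[1,[0,0,0],[0,0,0]]]'
```

```text
clock: 15.7
position: [0.564, -0.0434, 0.1412]
ee_rot: [0.034, 0.706, -0.033, 0.706]
ft_force: [-2.4, 4.8, 7.4]
grip_width: 0.002
clock: 15.95
position: [0.564, -0.0431, 0.139]
ee_rot: [0.034, 0.706, -0.033, 0.707]
ft_force: [-3.5, 6.6, 10.1]
grip_width: 0.0
```

```bash
python3 -m crank '[[1,[0,0,-0.1],[0,0,0]],[1,[0,0,-0.1],[0,0,0]],[1,[0,0,0],[0,0,0]]]';python3 -m crank '[[1,[0,0,-0.1],[0,0,0]],[1,[0,0,-0.1],[0,0,0]],[1,[0,0,0],[0,0,0]]]'
```

```text
clock: 16.2
position: [0.5641, -0.0428, 0.1374]
ee_rot: [0.034, 0.706, -0.032, 0.707]
ft_force: [-4.3, 7.3, 14.1]
grip_width: -0.001
clock: 16.45
position: [0.5641, -0.0426, 0.1357]
ee_rot: [0.034, 0.706, -0.032, 0.707]
ft_force: [-5.8, 7.2, 16.9]
grip_width: 0.003
```

```bash
python3 -m crank '[[1,[0,0,-0.1],[0,0,0]],[1,[0,0,-0.1],[0,0,0]],[1,[0,0,0],[0,0,0]]]';python3 -m crank '[[1,[0,0,0.3],[0,0,0]],[1,[0,0,0.3],[0,0,0]],[1,[0,0,0],[0,0,0]]]'; python3 -m crank '[[1,[0,0,0.2],[0,0,0]],[1,[0,0,0],[0,0,0]]]'
```

```text
clock: 16.7
position: [0.5643, -0.0425, 0.1354]
ee_rot: [0.033, 0.706, -0.033, 0.707]
ft_force: [-14.5, 6.9, 34.5]
grip_width: 0.0
clock: 16.95
position: [0.5641, -0.0432, 0.1396]
ee_rot: [0.034, 0.706, -0.033, 0.707]
ft_force: [-4.8, 6.2, 13.8]
grip_width: -0.003
clock: 17.12
position: [0.5639, -0.0452, 0.1403]
ee_rot: [0.034, 0.706, -0.034, 0.706]
ft_force: [-0.0, -0.9, -0.9]
grip_width: -0.0
```

```bash
python3 -m crank '[[1,[0,0,3],[0,0,0]],[1,[0,0,4],[0,0,0]],[1,[0,-1,4],[0,0,0]],[1,[0,-2,4],[0,0,0]],[1,[0,-3,2],[0,0,0]],[1,[0,-3,0],[0,0,0]],[1,[0,0,0],[0,0,0]]]'; python3 - <<'E'
from h import *
np.set_printoptions(precision=3,suppress=True)
for n in ["wrist","scene"]:
  c=viewer.camera(n)
  f=c["frame"]
  for t in ["lid_press","latch_hook","lid_hinge"]:
    for d in mark_of(t,c)[:1]: print(n,t,d["conf"],w(d["location"],c))
  if n=="scene": a=cv2.resize(f[170:330,210:400],(760,640))[:600]
  else: b=f
cv2.imwrite("pics/s4.png",a[:,:,::-1]); cv2.imwrite("pics/w6.png",b[:,:,::-1])
E
```

```text
clock: 17.7
position: [0.5635, -0.1417, 0.3076]
ee_rot: [0.036, 0.706, -0.038, 0.706]
ft_force: [-0.7, -1.1, -2.0]
grip_width: -0.002
wrist lid_press 0.61 [ 0.562 -0.043  0.142]
wrist latch_hook 0.55 [ 0.566 -0.003  0.117]
wrist lid_hinge 0.82 [ 0.547 -0.217  0.106]
scene lid_press 0.75 [ 0.564 -0.047  0.138]
scene latch_hook 0.84 [ 0.566 -0.001  0.117]
scene lid_hinge 0.77 [ 0.547 -0.217  0.109]
```

View pics/s4.png

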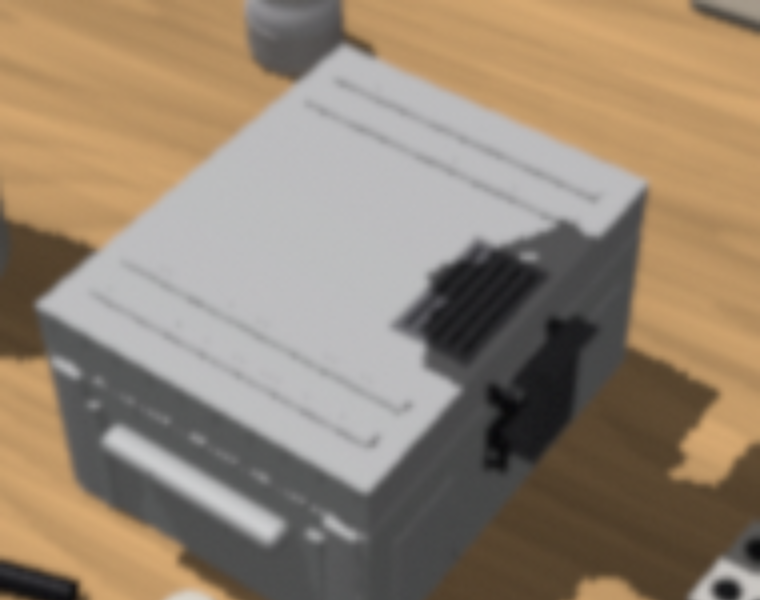

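View pics/w6.png

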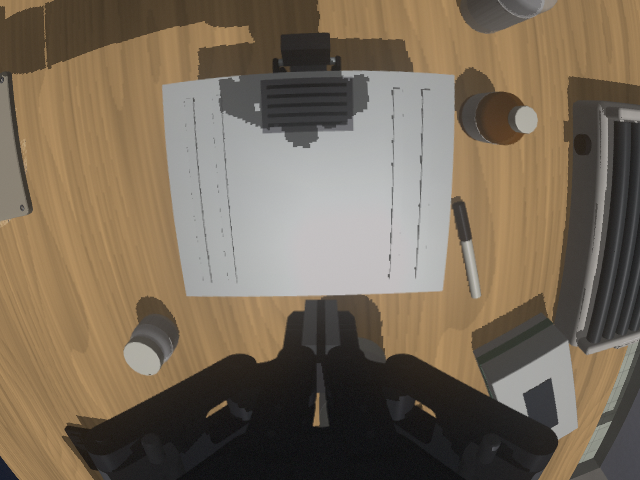

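```bash
python3 -m crank '[[1,[0,0,0],[0,0,0]],[1,[0,0,0],[0,0,0]],[1,[0,0,0],[0,0,0]]]'; python3 -c "
from workcell import manip; print(manip.hand_in())"
```

```text
clock: 18.35
position: [0.5639, -0.1332, 0.3074]
ee_rot: [0.033, 0.706, -0.033, 0.706]
ft_force: [-0.0, -0.2, 0.4]
grip_width: -0.003
the job is handed in; nothing more can be done
None
```

The tube rack is packed in the free bay and the lid is latched shut. I handed the job in at 18.4 s of the allowed 67 s; the hand-in reports no verdict.

- **Rack:** I gripped it by the plate, set it on the box floor and released it. The wrist camera then put it at about (-22, -3) mm in the box frame with its underside at about 11 mm, and the scene camera agreed. The top camera missed it: its low-confidence report matched the empty rack instead. I could not see the rack again once the lid was closed.
- **Lid and latch:** I swung the lid over from behind with closed fingers and pressed the thumb pad down to its stop, reaching about 35 N at most.
    - **Release:** Backing off, the contact force was gone with the tool at 140 mm. On the way down, before latching, the seal was already pushing back with 7 N at 141 mm, so the lid is being held down.
    - **Pad height:** The cameras gave 138 and 142 mm, against 139 mm when shut. They are only good to about 4 mm, so the force check is the main evidence that the latch caught.
- **Other things:** None of the bystanders looked out of place in the pictures, but I did not measure them again. The arm was clear and touching nothing at hand-in.

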